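Clamp a round steel sample in a V-block vice

ROBOT

A 7-joint arm with a two-finger parallel gripper is mounted at the origin on the work surface. World frame = base frame: x ahead of the robot, y to its left, z up, the work surface at z = 0. Lengths are in m, angles in degrees, forces in N, time in s.
With the tool pointing down it reaches from about 0.425 to 1.025 m from the base axis. Payload 9.4 kg.
Tool frame: the origin (TCP) lies at the very end of the fingers, on their centre line; the grasp point (between the pads) lies behind it (arm.grasp_offset is the z of the grasp point in the tool frame, in m); z points along the fingers, y is the line along which they close (so a half turn about z gives the same grasp; the last joint's range is limited). The gripper opens to 93 mm and grips with 3 to 60 N. Pads are 15 mm wide; open, the fingers measure 128 mm over their backs; the gripper's body (75 mm by 188 mm) begins 65 mm behind the grasp point.
Start: joints at [-79.051, 34.337, -0.143, 91.639, 0.103, 54.024, -4.572], TCP at [0.192, 0.699, 0.219] pointing down, gripper open.
Joint ranges: [-147.43, 147.43], [-19.82, 112.94], [-74.19, 73.91], [6.32, 146.72], [-59.91, 239.91], [6.04, 106.73], [-150.56, 150.56]. Speed limits (degrees/s): [127.2, 127.2, 172.46, 172.46, 180, 180, 180].

INTERFACE

Orientations are given as [roll, pitch, yaw] about the fixed x, y, z axes, in that order (R = Rz(yaw) Ry(pitch) Rx(roll)).
In Python, from plant import read_state, imaging, finish_job, arm gives the robot as it stands.
- The arm moves only by the tool carry_out, never from a script. Its argument "moves" is a list of rows, each an object with "travel": the shift along the tool's x, y, z in units of 40 mm (1.0 is 40 mm), a list of three; "spin": the turn about the tool's z in units of 6 degrees (1.0 is 6 degrees); "hand": the opening, from -1 (shut) to 1 (fully open), so that 0 is half open. A call has 1 to 20 rows; each row shifts and turns the commanded pose from where the row before left it, along the tool's axes as they then stand; what a row does not reach is not made up. A row lasts 1/12 s, in which the tool goes at most 41.7 mm and 7.16 degrees, less where a joint would pass 70% of its speed; a pose out of reach is approached as far as the arm can. A call is refused whole if a number of a shift passes 1 or a number of a turn 1, either way. A call with a gripper value outside its range is refused whole. The fingers move at their own pace and stop on an object; "newtons" is the grip in N (left out, the last holds). Time passes only in rows, so rows that do not move let the fingers close. It gives the time, the measured TCP pose, the force, the opening and the grip force at its end, in the units of the state.
- read_state(): the state, without advancing time (a new reading comes with each control period).
- imaging.read_camera(name): name is "side" or "top"; returns the picture (420x560x3 uint8, red, green, blue); there is no depth.
- imaging.calibration(name): a dict with "K" (3x3 intrinsics, pixels), "cam_to_world" (4x4, takes a point from camera to world coordinates). Camera axes: x right, y down, z forward; pixel columns grow to the right and rows downward; lengths in m; the calibration is good to about 2 mm. A picture is of the moment at which its call begins. calibration takes no time and is no camera call.
- finish_job(): hands the job in; it is judged then, once.
The state is a dict: "clock": time; "joint_pos": joint angles; "joint_vel": joint speeds; "joint_efforts": joint torques, N m; "tcp_pos": TCP position; "tool_rot": TCP orientation; "wrist_force": force on the tool from outside, world axes, zero at the start; "ft_torque": the same for the moment, N m; "finger_gap": finger opening in m; "gripper_force": force on a finger pad.
Only numpy, scipy, OpenCV 4.12 (cv2) and the standard library are available. Lean on these libraries where they do the work, as an engineer would, in place of code of your own. Each camera call takes 0.05 s, during which the arm holds its last target. There are 200 camera calls.

TASK

Stand the thicker of the two steel bars upright on the vice's plate, between the sliding clamp and the V-block, and let go of it. Then push the clamp by its fin until the bar has settled centred against both faces of the V and stays lightly pinched there on its own. Press gently, since hard pressing marks the polished bar, and leave the other things on the desk where they are.

Things in the scene. Friction and masses are not known exactly. Their poses are not given: they have to be found in the camera images.
- bar: The thicker polished steel bar: a plain cylinder, 30 mm in diameter, 60 mm tall, about 0.33 kg, standing upright on the desk. Origin at the centre of its underside, z up along its axis. Pressing it against a face of the V with more than about 12 N (a squeeze of about 17 N by the clamp) marks it.
- vice: Low sample vice fixed to the desk: a dark steel plate 210 x 110 x 15 mm (x, y, z), flat, oiled and slippery on top; origin at the centre of its underside. Its x axis is the clamping direction, from the sliding clamp (at the -x end) to the aluminium V-block (at the +x end).
- jaw_left: Left (+y) half of the aluminium V-block, 38 mm tall above the plate, reaching to x = 104 mm and y = 47 mm; oiled, slippery. Its frame is the vice's (same origin and axes). The inner faces of the two halves form an upright 90-degree V, each at 45 degrees to the vice's x axis, open towards the clamp (-x); they meet at x = 75 mm of the vice's frame; the mouth is at x = 42 mm, 65 mm wide.
- jaw_right: Right (-y) half of the V-block, the mirror image of the left one; its frame is also that of the vice.
- v_seat (a point): The point on the plate's top where the centre of the thick bar's underside lies when the bar touches both faces of the V (x = 53.8 mm, y = 0, z = 15 mm of the vice's frame); axes as the vice's.
- clamp (a joint): Travel of the sliding clamp along the vice's +x, towards the V, in m: 0 fully back, at most 0.09. Aluminium block 45 x 50 x 35 mm, front at x = -45 mm + travel in the vice's frame. A flat steel pad (6 x 34 x 30 mm) stands 0 to 20 mm out before it on a stiff screw, set anew each time and not reported; it meets the bar. The slide rubs with about 5 N, stays where left and keeps a light pinch.
- fin_top (a point): Centre of the top of the clamp's black fin, 87 mm above the desk. The fin is an upright plate 12 mm thick along the vice's x and 44 mm wide, from 50 to 87 mm above the desk; push it from behind or pinch it from above. Its centre is 33 mm behind the block's front; the block below reaches 6 mm further back than the fin.
- thin_bar: The thinner steel bar, a look-alike 20 mm in diameter, 60 mm tall, standing on the desk; leave it. Origin at the centre of its underside.
- white_jar: White jar, 42 mm in diameter, 62 mm tall; leave it. Origin at the centre of its underside.
- amber_bottle: Amber bottle with a black cap, 40 mm in diameter, 85 mm tall; leave it. Origin at the centre of its underside.
- grey_jar: Grey jar with a black cap, 48 mm in diameter, 60 mm tall; leave it. Origin at the centre of its underside.
- brush: Wooden brush 190 mm long lying along its x axis; leave it.
- dish: Shallow white dish, 80 mm across, 22 mm tall; leave it. Origin at the centre of its underside.
Things that resemble listed ones, but are neither listed nor needed, are in the scene too. Of the things like the vice, leave any that is turquoise; of the rest the smaller one is meant.

How it is judged (in metres and radians):
On the way, in this order (a step that is already met when the one before it is completed fails the run):
1. the thick bar stands upright and released on the vice's plate, between the clamp and the V-block (z of bar in the frame of vice between 0.011 and 0.02 m and angle between bar's own z axis and vertical below 0.1 rad and x of bar in the frame of vice between -0.03 and 0.058 m and y of bar in the frame of vice between -0.03 and 0.03 m and contact force between the fingers and bar below 0.05 N), for 0.2 s.
2. the clamp presses the bar against both faces of the V, fingers off the bar (horizontal distance between bar and v_seat below 0.0025 m and angle between bar's own z axis and vertical below 0.04 rad and z of bar in the frame of v_seat between -0.004 and 0.004 m and contact force between bar and jaw_left above 0.8 N and contact force between bar and jaw_right above 0.8 N and contact force between clamp and bar above 1 N and contact force between the fingers and bar below 0.05 N), for 0.3 s.
At the end, for the whole second after the job is handed in: The thick bar stands upright (within 0.04 rad) on the vice's plate, its centre within 2.5 mm of the V's seat, at rest, pinched by the clamp (over 0.7 N) and touching both faces of the V (over 0.5 N on each) (horizontal distance between bar and v_seat below 0.0025 m and angle between bar's own z axis and vertical below 0.04 rad and z of bar in the frame of v_seat between -0.004 and 0.004 m and contact force between bar and jaw_left above 0.5 N and contact force between bar and jaw_right above 0.5 N and contact force between clamp and bar above 0.7 N and linear speed of bar below 0.01 m/s).
It fails at once if the bar is pressed against a face of the V with more than 12 N (contact force between bar and jaw_left above 12 N or contact force between bar and jaw_right above 12 N).
It fails at once if another thing on the desk is moved by more than 20 mm (distance of any of thin_bar, white_jar, amber_bottle, grey_jar, brush, dish from where it was at the start of the episode above 0.02 m).
It also fails if it takes over 53 s, if anything falls off the work surface, if the arm or the gripper's body presses on something with over 40 N, if the wrist force passes 120 N, or if a joint passes its speed limit or range.

## Working session

There is one attempt and no reset: what is moved stays moved. The work goes in short steps, Python scripts to look and compute and a tool call to move; the robot and the scene stay as the last step left them, time stands still between calls to the robot, and variables do not carry over. Pictures are saved under pics/ and viewed, at most 10 in all, crops included, and the job is handed in when it is done.

Besides the shell and the picture viewer there is one more tool, called after "Request:" as name([rows], argument=value, ...), one row to a line, values as JSON. carry_out: Moves the arm, as the interface text tells. Its arguments: {"type":"object","properties":{"moves":{"type":"array"},"newtons":{"type":"number"}},"required":["moves"]}

```bash
mkdir -p pics
cat > h.py <<'E'
import numpy as np, cv2
from plant import read_state, imaging, finish_job, arm
def snap(cam,name):
    im=imaging.read_camera(cam); cv2.imwrite(f'pics/{name}.png',im[:,:,::-1]); return im
def ray(cam,px):
    c=imaging.calibration(cam);K=np.array(c["K"]);T=np.array(c["cam_to_world"])
    d=T[:3,:3]@np.linalg.solve(K,[px[0],px[1],1.]);return T[:3,3],d
def onz(cam,px,z):
    o,d=ray(cam,px);return (o+d*(z-o[2])/d[2])
def proj(cam,p):
    c=imaging.calibration(cam);K=np.array(c["K"]);T=np.linalg.inv(np.array(c["cam_to_world"]))
    q=K@(T[:3,:3]@np.asarray(p)+T[:3,3]);return q[:2]/q[2]
E
python3 - <<'E'
from h import *
snap('top','t0');snap('side','s0')
for c in('top','side'):print(imaging.calibration(c))
print(read_state(),arm.grasp_offset)
E
```

```text
{'K': array([[390.30595848,   0.        , 282.47569219],
       [  0.        , 390.30595848, 202.68039166],
       [  0.        ,   0.        ,   1.        ]]), 'cam_to_world': array([[ 4.72258896e-03, -9.86405168e-01,  1.64263634e-01,
         3.46159413e-01],
       [-9.99733028e-01, -9.41863338e-04,  2.30864811e-02,
         2.57414358e-02],
       [-2.26179104e-02, -1.64328809e-01, -9.86146274e-01,
         1.12656158e+00],
       [ 0.00000000e+00,  0.00000000e+00,  0.00000000e+00,
         1.00000000e+00]])}
{'K': array([[410.58565626,   0.        , 279.3224554 ],
       [  0.        , 410.58565626, 207.80179296],
       [  0.        ,   0.        ,   1.        ]]), 'cam_to_world': array([[ 0.96431307, -0.18814438,  0.18628471,  0.30044842],
       [-0.26430195, -0.6424768 ,  0.71928301, -0.73057595],
       [-0.01564545, -0.74284942, -0.6692757 ,  0.78423757],
       [ 0.        ,  0.        ,  0.        ,  1.        ]])}
{'clock': 0.1, 'joint_pos': array([-79.05045709,  34.38090609,  -0.14506917,  91.67590303,
         0.10281881,  54.02615127,  -4.57139818]), 'joint_vel': array([-0.04517076, -0.11426189, -0.0926558 , -0.14787182,  0.10859498,
        0.02764746, -0.03959353]), 'joint_efforts': array([ 5.00963128e-03, -7.66553020e+01,  1.50223799e+00, -2.52941680e+01,
       -5.23198082e-02,  1.35325050e-02,  8.59585725e-05]), 'tcp_pos': array([0.19174784, 0.69871809, 0.21783701]), 'tool_rot': array([-1.79917527e+02,  7.80098678e-03,  1.64659307e+02]), 'wrist_force': array([-0.62043473,  0.6526405 ,  0.56217907]), 'ft_torque': array([-0.00351162,  0.02283565,  0.03445889]), 'gripper_force': 0.0, 'finger_gap': 0.09309709190220897} -0.0188
```

View pics/t0.png

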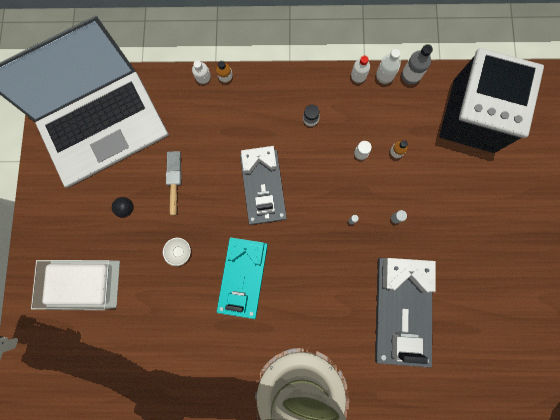

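View pics/s0.png

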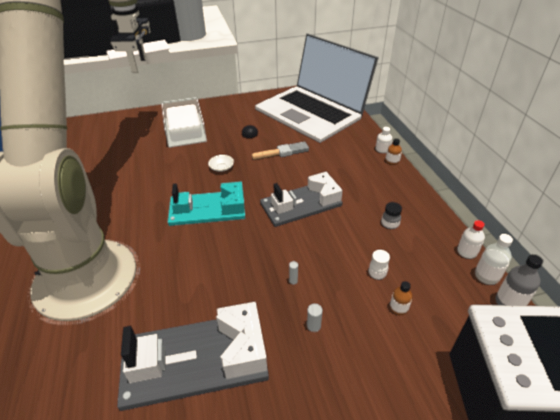

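Vice candidates in the top view: turquoise (242,278), small grey (263,185) and large grey (405,312). I take (263,185): it isn't turquoise, and it is the smaller of the other two, about 75 px or 0.21 m long. 
Bar candidates: (353,219) and (399,217). The second is the thicker one. I'll confirm both in one enlarged crop.

Run:
```python
from h import *
t=cv2.imread('pics/t0.png');s=cv2.imread('pics/s0.png')
def cr(im,x,y,w,h,W,H):return cv2.resize(im[y:y+h,x:x+w],(W,H),interpolation=cv2.INTER_CUBIC)
a=cr(t,235,140,60,90,400,600)
b=cr(t,340,200,80,40,400,200)
c=cr(s,255,165,100,50,400,200); d=cr(s,275,250,60,90,400,600)[0:600][:, :]
d=cr(s,270,250,80,90,178,200); e=np.zeros((200,400,3),np.uint8); e[:,:178]=d
cv2.imwrite('pics/crop.png',np.hstack([a,np.vstack([b,c,e])]))
# bars: grey low-sat bright mask in both views
for n,im,(x,y,w,h) in(('top',t,(340,200,80,40)),('side',s,(280,255,55,85))):
    hsv=cv2.cvtColor(im,cv2.COLOR_BGR2HSV)[y:y+h,x:x+w]
    m=((hsv[...,1]<70)&(hsv[...,2]>70)).astype(np.uint8)
    k,l,st,ce=cv2.connectedComponentsWithStats(m)
    for i in range(1,k):
        if st[i,4]>15:print(n,st[i]+[x,y,0,0,0],ce[i]+[x,y])
# vice plate + white V mask in top
hsv=cv2.cvtColor(t,cv2.COLOR_BGR2HSV);m=((hsv[...,1]<75)).astype(np.uint8)
k,l,st,ce=cv2.connectedComponentsWithStats(m);i=l[180,255]
p=np.argwhere(l==i)[:,::-1].astype(np.float32)
r=cv2.minAreaRect(p);print(st[i],r)
for q in cv2.boxPoints(r):print(q,onz('top',q,.015))
```

```text
top [391 210  16  14 161] [398.68322981 216.45341615]
top [348 215  11  10  70] [353.01428571 219.08571429]
side [289 261  10  23 196] [293.01530612 272.07142857]
side [307 303  16  29 376] [314.06914894 317.02659574]
[ 240  146   47   79 2804] ((262.2672119140625, 184.6873016357422), (75.35553741455078, 37.9168815612793), 82.14668273925781)
[238.33838 149.95334] [0.68953412 0.18329431 0.015     ]
[275.89966 144.77246] [0.7052     0.07207089 0.015     ]
[286.19604 219.42126] [0.4826696  0.04086579 0.015     ]
[248.63477 224.60214] [0.4675098  0.14850374 0.015     ]
```

View pics/crop.png

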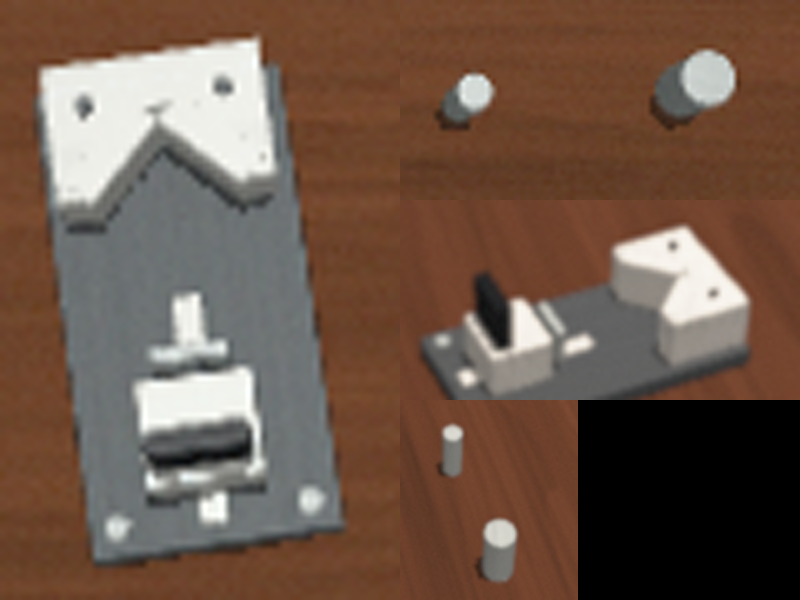

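The crop confirms both: the small grey vice with its V away from the robot, and the thick bar, whose top face is at about (401,215). The thin one is at about (355,218).

```bash
cat > fit.py <<'E'
from h import *
from scipy.optimize import least_squares
s=6.6667;px=lambda u,v:np.array([235+(u+.5)/s-.5,140+(v+.5)/s-.5])
L=[((104,47,53),(42,70)),((104,-47,53),(261,40)),((75,0,53),(158,127)),((42,47,53),(58,208)),((42,-47,53),(272,183)),((-105,55,7),(97,562)),((-105,-55,7),(342,528))]
W=[onz('top',px(*b),a[2]/1e3)[:2] for a,b in L];A=np.array([a[:2] for a,_ in L])/1e3
def f(p):
    c,n=np.cos(p[2]),np.sin(p[2]);return (A@np.array([[c,n],[-n,c]])+p[:2]-W)
r=least_squares(lambda p:f(p).ravel(),[.58,.11,.1]);p=r.x
print('vice',p[:2],np.degrees(p[2]));print(np.round(f(p)*1e3,1).tolist())
c,n=np.cos(p[2]),np.sin(p[2]);w=lambda x,y:p[:2]+[c*x-n*y,n*x+c*y]
print('place',w(.010,0),'seat',w(.0538,0))
b=onz('top',(340+308/5-.4,200+79/5-.4),.06)
print('bar top',b)
q=np.array([b[0],b[1],.06]);print('side check',proj('side',q),proj('side',[b[0],b[1],0]))
E
python3 fit.py
```

```text
vice [0.58064741 0.10996006] 7.992812030919829
[[-0.3, 0.3], [-0.4, 1.2], [2.9, 0.0], [-0.9, -0.1], [1.4, -2.2], [-1.5, 1.8], [-1.2, -1.0]]
place [0.59055027 0.11135055] seat [0.63392477 0.11744089]
bar top [ 0.48883431 -0.27449701  0.06      ]
side check [314.40796492 309.27198976] [313.25541046 325.291445  ]
```

Request:
carry_out([
  {"travel": [-0.75, -0.49, 0], "spin": 0, "hand": 1},
  {"travel": [-0.75, -0.49, 0], "spin": 0, "hand": 1},
  {"travel": [-0.75, -0.49, 0], "spin": 0, "hand": 1},
  {"travel": [-0.75, -0.49, 0], "spin": 0, "hand": 1},
  {"travel": [-0.75, -0.49, 0], "spin": 0, "hand": 1},
  {"travel": [-0.75, -0.49, 0], "spin": 0, "hand": 1},
  {"travel": [-0.75, -0.49, 0], "spin": 0, "hand": 1},
  {"travel": [-0.75, -0.49, 0], "spin": 0, "hand": 1},
  {"travel": [-0.75, -0.49, 0], "spin": 0, "hand": 1},
  {"travel": [-0.75, -0.49, 0], "spin": 0, "hand": 1},
  {"travel": [-0.75, -0.49, 0], "spin": 0, "hand": 1},
  {"travel": [-0.75, -0.49, 0], "spin": 0, "hand": 1},
  {"travel": [-0.75, -0.49, 0], "spin": 0, "hand": 1},
], newtons=15)

```text
clock: 1.18
tcp_pos: [0.5013, 0.3486, 0.2184]
tool_rot: [-180.0, -0.0, 164.7]
wrist_force: [0.3, -0.4, 0.7]
finger_gap: 0.0929
gripper_force: 0.0
```

Request:
carry_out([
  {"travel": [-0.215, -0.84, 0], "spin": 0, "hand": 1},
  {"travel": [-0.215, -0.84, 0], "spin": 0, "hand": 1},
  {"travel": [-0.215, -0.84, 0], "spin": 0, "hand": 1},
  {"travel": [-0.215, -0.84, 0], "spin": 0, "hand": 1},
  {"travel": [-0.215, -0.84, 0], "spin": 0, "hand": 1},
  {"travel": [-0.215, -0.84, 0], "spin": 0, "hand": 1},
  {"travel": [-0.215, -0.84, 0], "spin": 0, "hand": 1},
  {"travel": [-0.215, -0.84, 0], "spin": 0, "hand": 1},
  {"travel": [-0.215, -0.84, 0], "spin": 0, "hand": 1},
  {"travel": [-0.215, -0.84, 0], "spin": 0, "hand": 1},
  {"travel": [-0.215, -0.84, 0], "spin": 0, "hand": 1},
  {"travel": [-0.215, -0.84, 0], "spin": 0, "hand": 1},
  {"travel": [-0.215, -0.84, 0], "spin": 0, "hand": 1},
  {"travel": [-0.215, -0.84, 0], "spin": 0, "hand": 1},
  {"travel": [-0.215, -0.84, 0], "spin": 0, "hand": 1},
  {"travel": [-0.215, -0.84, 0], "spin": 0, "hand": 1},
  {"travel": [-0.215, -0.84, 0], "spin": 0, "hand": 1},
  {"travel": [0, 0, 0], "spin": 0, "hand": 1},
  {"travel": [0, 0, 0], "spin": 0, "hand": 1},
])

```text
clock: 2.77
tcp_pos: [0.4897, -0.2413, 0.2183]
tool_rot: [-180.0, -0.0, 164.4]
wrist_force: [0.5, -0.2, -0.3]
finger_gap: 0.0932
gripper_force: 0.0
```

Request:
carry_out([
  {"travel": [-0.2, -0.8, 0], "spin": 0, "hand": 1},
  {"travel": [0, 0, 0.8], "spin": 0, "hand": 1},
  {"travel": [0, 0, 0.8], "spin": 0, "hand": 1},
  {"travel": [0, 0, 0.8], "spin": 0, "hand": 1},
  {"travel": [0, 0, 0.5], "spin": 0, "hand": 1},
  {"travel": [0, 0, 0], "spin": 0, "hand": 1},
  {"travel": [0, 0, 0], "spin": 0, "hand": 1},
])

```text
clock: 3.35
tcp_pos: [0.4894, -0.2707, 0.1021]
tool_rot: [180.0, -0.1, 164.7]
wrist_force: [0.4, -0.9, 0.3]
finger_gap: 0.0929
gripper_force: 0.0
```

Run:
```python
from h import *
s=snap('side','s1');t=snap('top','t1')
a=cv2.resize(s[230:350,250:390],(700,600),interpolation=cv2.INTER_CUBIC)
cv2.imwrite('pics/c1.png',a[:,:,::-1]);print(read_state()['tcp_pos'])
```

```text
[ 0.49046722 -0.27182741  0.10383151]
```

View pics/c1.png

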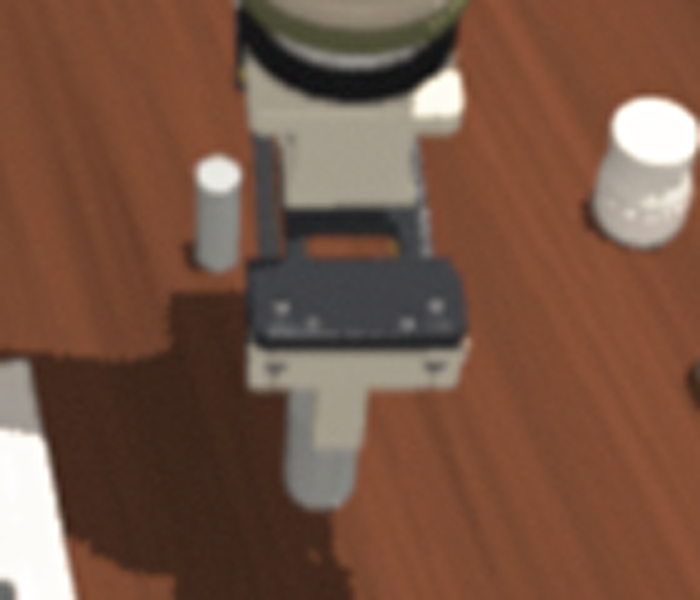

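The hand is straight above the thick bar (its base at crop (320,490)), with the near finger in front of it. I'll go down and grip.

Request:
carry_out([
  {"travel": [0, -0.08, 0.5], "spin": 0, "hand": 1},
  {"travel": [0, 0, 0.5], "spin": 0, "hand": 1},
  {"travel": [0, 0, 0.5], "spin": 0, "hand": 1},
  {"travel": [0, 0, 0.4], "spin": 0, "hand": 1},
  {"travel": [0, 0, 0], "spin": 0, "hand": 1},
  {"travel": [0, 0, 0], "spin": 0, "hand": -1},
  {"travel": [0, 0, 0], "spin": 0, "hand": -1},
  {"travel": [0, 0, 0], "spin": 0, "hand": -1},
  {"travel": [0, 0, 0], "spin": 0, "hand": -1},
  {"travel": [0, 0, 0], "spin": 0, "hand": -1},
  {"travel": [0, 0, 0], "spin": 0, "hand": -1},
  {"travel": [0, 0, 0], "spin": 0, "hand": -1},
  {"travel": [0, 0, 0], "spin": 0, "hand": -1},
], newtons=15)

```text
clock: 4.53
tcp_pos: [0.4888, -0.2754, 0.0268]
tool_rot: [-180.0, 0.0, 164.7]
wrist_force: [0.0, 0.2, 0.0]
finger_gap: 0.0442
gripper_force: 0.0
```

Request:
carry_out([
  {"travel": [0, 0, 0], "spin": 0, "hand": -1},
  {"travel": [0, 0, 0], "spin": 0, "hand": -1},
  {"travel": [0, 0, 0], "spin": 0, "hand": -1},
  {"travel": [0, 0, 0], "spin": 0, "hand": -1},
  {"travel": [0, 0, 0], "spin": 0, "hand": -1},
  {"travel": [0, 0, 0], "spin": 0, "hand": -1},
], newtons=20)

```text
clock: 5.03
tcp_pos: [0.4888, -0.2753, 0.0266]
tool_rot: [180.0, -0.0, 164.7]
wrist_force: [-0.7, 0.4, -0.1]
finger_gap: 0.0296
gripper_force: 20.0
```

Request:
carry_out([
  {"travel": [0, 0, -0.3], "spin": 0, "hand": -1},
  {"travel": [0, 0, -0.7], "spin": 0, "hand": -1},
  {"travel": [0, 0, -0.8], "spin": 0, "hand": -1},
  {"travel": [0, 0, -0.8], "spin": 0, "hand": -1},
  {"travel": [0, 0, -0.4], "spin": 0, "hand": -1},
  {"travel": [0, 0.3, 0], "spin": 0, "hand": -1},
  {"travel": [0, 0.6, 0], "spin": 0, "hand": -1},
  {"travel": [0, 0.7, 0], "spin": 0, "hand": -1},
  {"travel": [0, 0.7, 0], "spin": 0, "hand": -1},
  {"travel": [0, 0.7, 0], "spin": 0, "hand": -1},
  {"travel": [0, 0.7, 0], "spin": 0, "hand": -1},
  {"travel": [0, 0.7, 0], "spin": 0, "hand": -1},
  {"travel": [0, 0.7, 0], "spin": 0, "hand": -1},
  {"travel": [0, 0.7, 0], "spin": 0, "hand": -1},
  {"travel": [0, 0.7, 0], "spin": 0, "hand": -1},
  {"travel": [0, 0.7, 0], "spin": 0, "hand": -1},
  {"travel": [0, 0.7, 0], "spin": 0, "hand": -1},
  {"travel": [0, 0.7, 0], "spin": 0, "hand": -1},
  {"travel": [0, 0.7, 0], "spin": 0, "hand": -1},
  {"travel": [0, 0.4, 0], "spin": 0, "hand": -1},
])

```text
clock: 6.7
tcp_pos: [0.5909, 0.1034, 0.1456]
tool_rot: [180.0, -0.1, 164.9]
wrist_force: [-0.2, -0.3, -2.4]
finger_gap: 0.0296
gripper_force: 20.0
```

Request:
carry_out([
  {"travel": [0, 0, 0], "spin": -0.78, "hand": -1},
  {"travel": [0, 0, 0], "spin": -0.78, "hand": -1},
  {"travel": [0, 0, 0], "spin": -0.78, "hand": -1},
  {"travel": [0, 0, 0], "spin": -0.78, "hand": -1},
  {"travel": [0, 0, 0], "spin": -0.78, "hand": -1},
  {"travel": [0, 0, 0], "spin": 0, "hand": -1},
  {"travel": [0, 0, 0], "spin": 0, "hand": -1},
])

```text
clock: 7.28
tcp_pos: [0.5908, 0.0985, 0.1461]
tool_rot: [180.0, -0.1, -172.1]
wrist_force: [0.4, 0.3, -3.5]
finger_gap: 0.0297
gripper_force: 20.0
```

Run:
```python
from h import *
s=snap('side','s2')
x0,y0,w,h=210,110,160,120
a=cv2.resize(s[y0:y0+h,x0:x0+w],(800,600),interpolation=cv2.INTER_CUBIC)
cv2.imwrite('pics/c2.png',a[:,:,::-1]);p=read_state();tp=p['tcp_pos'];print(tp,p['tool_rot'],p['finger_gap'])
b=tp.copy()
for z in(tp[2]-.0266,tp[2]+.0334):b[2]=z;print((proj('side',b)-[x0,y0])*5)
```

```text
[0.59095881 0.09858822 0.14621738] [-1.79999229e+02 -5.23427010e-02 -1.72128105e+02] 0.029869566356595524
[480.41761237 313.459742  ]
[483.68342872 220.0628393 ]
```

View pics/c2.png

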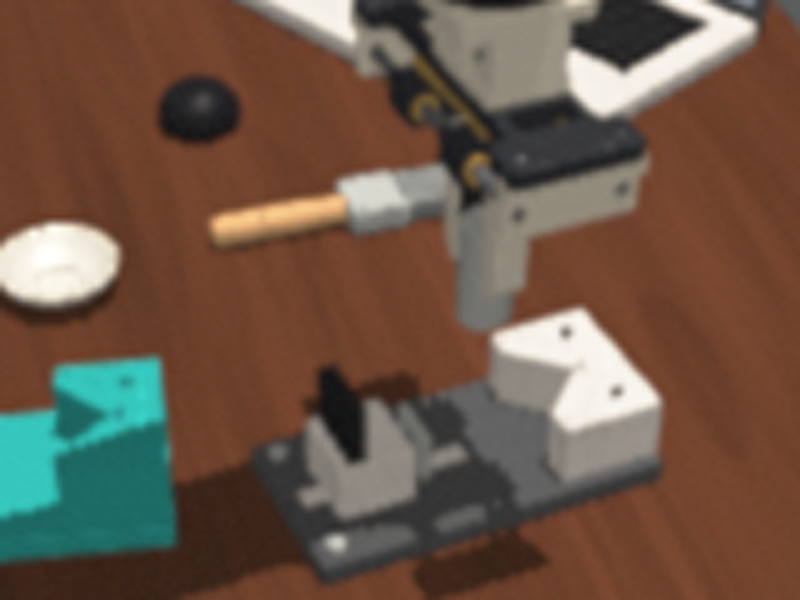

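The bar's foot is in the crop at about (484,316), where predicted, so it hangs upright and centred in the grip. Next I'll lower it onto the plate.

Request:
carry_out([
  {"travel": [-0.03, 0.32, 0], "spin": 0, "hand": -1},
  {"travel": [0, 0, 0.4], "spin": 0, "hand": -1},
  {"travel": [0, 0, 0.6], "spin": 0, "hand": -1},
  {"travel": [0, 0, 0.6], "spin": 0, "hand": -1},
  {"travel": [0, 0, 0.4], "spin": 0, "hand": -1},
  {"travel": [0, 0, 0.3], "spin": 0, "hand": -1},
  {"travel": [0, 0, 0.1], "spin": 0, "hand": -1},
  {"travel": [0, 0, 0], "spin": 0, "hand": -1},
  {"travel": [0, 0, 0], "spin": 0, "hand": -1},
])

```text
clock: 8.08
tcp_pos: [0.5912, 0.1121, 0.0511]
tool_rot: [180.0, 0.0, -172.0]
wrist_force: [-0.1, 0.1, -3.3]
finger_gap: 0.0299
gripper_force: 20.0
```

Request:
carry_out([
  {"travel": [0, 0, 0.08], "spin": 0, "hand": -1},
  {"travel": [0, 0, 0.06], "spin": 0, "hand": -1},
  {"travel": [0, 0, 0.04], "spin": 0, "hand": -1},
  {"travel": [0, 0, 0.03], "spin": 0, "hand": -1},
  {"travel": [0, 0, 0], "spin": 0, "hand": -1},
  {"travel": [0, 0, 0], "spin": 0, "hand": -1},
])

```text
clock: 8.58
tcp_pos: [0.5909, 0.1116, 0.0423]
tool_rot: [180.0, 0.0, -172.0]
wrist_force: [-0.9, -0.2, -2.2]
finger_gap: 0.0295
gripper_force: 20.0
```

Request:
carry_out([
  {"travel": [0, 0, 0.02], "spin": 0, "hand": -1},
  {"travel": [0, 0, 0], "spin": 0, "hand": -1},
  {"travel": [0, 0, 0], "spin": 0, "hand": -1},
])

```text
clock: 8.83
tcp_pos: [0.5911, 0.1117, 0.0416]
tool_rot: [180.0, 0.0, -171.9]
wrist_force: [0.8, 0.8, -0.8]
finger_gap: 0.03
gripper_force: 20.0
```

Contact: the weight has come off the wrist. I'll release the bar and rise.

Request:
carry_out([
  {"travel": [0, 0, 0], "spin": 0, "hand": 0},
  {"travel": [0, 0, 0], "spin": 0, "hand": 0.3},
  {"travel": [0, 0, 0], "spin": 0, "hand": 0.3},
  {"travel": [0, 0, 0], "spin": 0, "hand": 0.3},
  {"travel": [0, 0, 0], "spin": 0, "hand": 0.3},
  {"travel": [0, 0, 0], "spin": 0, "hand": 0.3},
  {"travel": [0, 0, -0.2], "spin": 0, "hand": 0.3},
  {"travel": [0, 0, -0.4], "spin": 0, "hand": 0.3},
  {"travel": [0, 0, -0.6], "spin": 0, "hand": 0.3},
  {"travel": [0, 0, -0.8], "spin": 0, "hand": 0.3},
  {"travel": [0, 0, -0.5], "spin": 0, "hand": 0.3},
])

```text
clock: 9.75
tcp_pos: [0.5913, 0.1117, 0.1443]
tool_rot: [180.0, 0.1, -172.0]
wrist_force: [-0.1, -0.0, -0.1]
finger_gap: 0.0605
gripper_force: 0.0
```

Request:
carry_out([
  {"travel": [0.3, 0, 0], "spin": 0, "hand": -1},
  {"travel": [0.6, 0, 0], "spin": 0, "hand": -1},
  {"travel": [0.7, 0, 0], "spin": 0, "hand": -1},
  {"travel": [0.7, 0, 0], "spin": 0, "hand": -1},
  {"travel": [0.6, 0, 0], "spin": 0, "hand": -1},
  {"travel": [0.37, 0, 0], "spin": 0, "hand": -1},
  {"travel": [0, 0, 0], "spin": 0, "hand": -1},
  {"travel": [0, 0, 0], "spin": 0, "hand": -1},
])

```text
clock: 10.42
tcp_pos: [0.4615, 0.0934, 0.1422]
tool_rot: [180.0, 0.1, -171.9]
wrist_force: [0.2, 0.0, 0.7]
finger_gap: 0.0118
gripper_force: 0.0
```

Run:
```python
from h import *
s=snap('side','s3')
x0,y0,w,h=240,140,120,90
a=cv2.resize(s[y0:y0+h,x0:x0+w],(800,600),interpolation=cv2.INTER_CUBIC)
cv2.imwrite('pics/c3.png',a[:,:,::-1]);p=read_state();print(p['tcp_pos'],p['finger_gap'])
```

```text
[0.46248926 0.09367625 0.142083  ] 0.007787473818254338
```

View pics/c3.png

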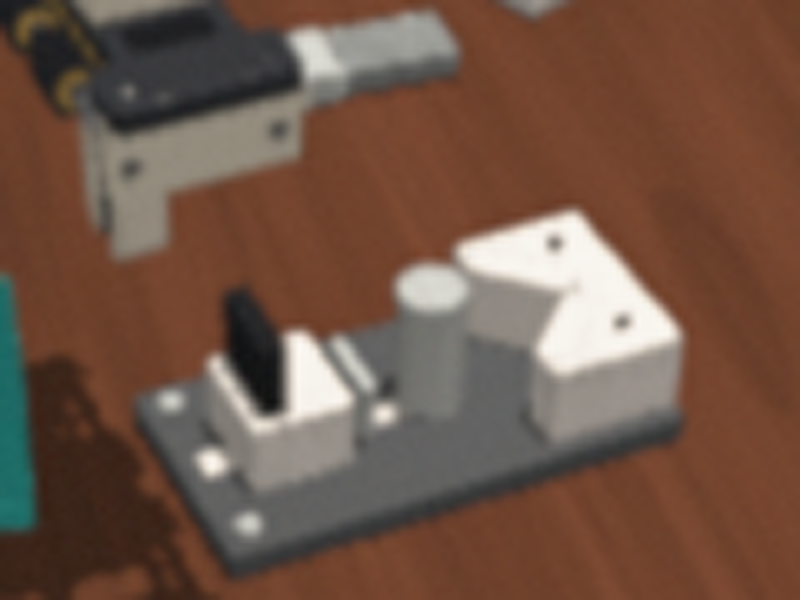

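The bar stands free on the plate at crop (432,340), between the pad (355,365) and the V. Now I'll estimate the pad's reach from the earlier top view and lower the hand behind the fin.

```bash
cat >> fit.py <<'E'
R=np.array([[c,n],[-n,c]])
iv=lambda q:np.round(1e3*(R@(q[:2]-p[:2])),1)
g=lambda u,v,z:iv(onz('top',px(u,v),z))
print('pad front',g(188,342,.047),'block front',g(193,372,.05),'fin top front/back',g(198,425,.087),g(198,440,.087))
k=lambda u,v:(240+(u+.5)/6.667-.5,140+(v+.5)/6.667-.5)
print('side: bar top',iv(onz('side',k(432,287),.075)),'pad',iv(onz('side',k(335,338),.047)),iv(onz('side',k(378,388),.047)),'fin top',iv(onz('side',k(237,288),.087)))
E
python3 fit.py|tail -2
```

```text
pad front [-21.2  -0.2] block front [-34.9  -0.8] fin top front/back [-64.   -1.8] [-70.1  -1. ]
side: bar top [11.4  1. ] pad [-24.9  18.2] [-22.1 -18.6] fin top [-68.1  19.8]
```

Request:
carry_out([
  {"travel": [0, 0, 0.5], "spin": 0, "hand": -1},
  {"travel": [0, 0, 0.6], "spin": 0, "hand": -1},
  {"travel": [0, 0, 0.5], "spin": 0, "hand": -1},
  {"travel": [0, 0, 0.4], "spin": 0, "hand": -1},
  {"travel": [0, 0, 0], "spin": 0, "hand": -1},
  {"travel": [0, 0, 0], "spin": 0, "hand": -1},
])

```text
clock: 10.97
tcp_pos: [0.462, 0.0934, 0.0609]
tool_rot: [-180.0, -0.1, -171.9]
wrist_force: [-0.3, -0.4, 0.2]
finger_gap: 0.0003
gripper_force: 0.0
```

Request:
carry_out([
  {"travel": [-0.25, 0, 0], "spin": 0, "hand": -1},
  {"travel": [-0.25, 0, 0], "spin": 0, "hand": -1},
  {"travel": [-0.2, 0, 0], "spin": 0, "hand": -1},
  {"travel": [-0.05, 0, 0], "spin": 0, "hand": -1},
  {"travel": [-0.05, 0, 0], "spin": 0, "hand": -1},
  {"travel": [-0.05, 0, 0], "spin": 0, "hand": -1},
  {"travel": [-0.05, 0, 0], "spin": 0, "hand": -1},
  {"travel": [-0.05, 0, 0], "spin": 0, "hand": -1},
  {"travel": [-0.05, 0, 0], "spin": 0, "hand": -1},
  {"travel": [-0.05, 0, 0], "spin": 0, "hand": -1},
  {"travel": [-0.05, 0, 0], "spin": 0, "hand": -1},
  {"travel": [-0.05, 0, 0], "spin": 0, "hand": -1},
  {"travel": [-0.05, 0, 0], "spin": 0, "hand": -1},
])

```text
clock: 12.05
tcp_pos: [0.5071, 0.0997, 0.0613]
tool_rot: [-180.0, -0.2, -171.9]
wrist_force: [-5.6, -0.9, 6.0]
finger_gap: 0.0003
gripper_force: 2.6
```

Request:
carry_out([
  {"travel": [-0.05, 0, 0], "spin": 0, "hand": -1},
  {"travel": [-0.05, 0, 0], "spin": 0, "hand": -1},
  {"travel": [-0.05, 0, 0], "spin": 0, "hand": -1},
  {"travel": [-0.05, 0, 0], "spin": 0, "hand": -1},
  {"travel": [-0.04, 0, 0], "spin": 0, "hand": -1},
  {"travel": [-0.03, 0, 0], "spin": 0, "hand": -1},
  {"travel": [-0.03, 0, 0], "spin": 0, "hand": -1},
  {"travel": [-0.03, 0, 0], "spin": 0, "hand": -1},
  {"travel": [-0.03, 0, 0], "spin": 0, "hand": -1},
  {"travel": [-0.03, 0, 0], "spin": 0, "hand": -1},
  {"travel": [-0.04, 0, 0], "spin": 0, "hand": -1},
  {"travel": [-0.05, 0, 0], "spin": 0, "hand": -1},
  {"travel": [-0.05, 0, 0], "spin": 0, "hand": -1},
  {"travel": [-0.05, 0, 0], "spin": 0, "hand": -1},
  {"travel": [-0.05, 0, 0], "spin": 0, "hand": -1},
  {"travel": [-0.05, 0, 0], "spin": 0, "hand": -1},
])

```text
clock: 13.38
tcp_pos: [0.534, 0.1037, 0.0613]
tool_rot: [-180.0, -0.2, -171.9]
wrist_force: [-6.0, 0.0, 4.6]
finger_gap: 0.0002
gripper_force: 2.8
```

Run:
```python
from h import *
s=snap('side','s4')
x0,y0,w,h=240,140,120,90
a=cv2.resize(s[y0:y0+h,x0:x0+w],(800,600),interpolation=cv2.INTER_CUBIC)
cv2.imwrite('pics/c4.png',a[:,:,::-1]);p=read_state();print(p['tcp_pos'],p['wrist_force'])
```

```text
[0.53459708 0.10372433 0.06128299] [-5.4794406  -0.6054489   2.46153284]
```

View pics/c4.png

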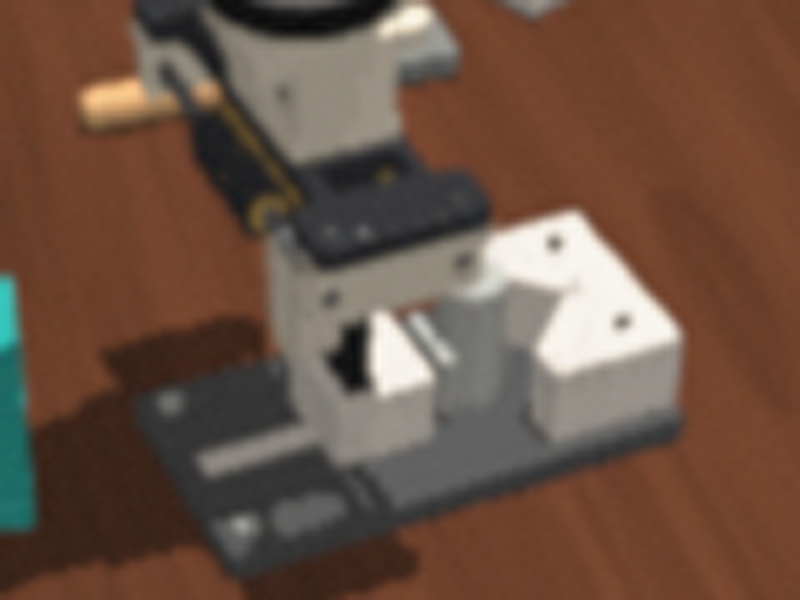

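The bar is upright and moving with the pad, now at crop (470,345), with roughly 25–30 mm to go to the seat.

Request:
carry_out([
  {"travel": [-0.05, 0, 0], "spin": 0, "hand": -1},
  {"travel": [-0.05, 0, 0], "spin": 0, "hand": -1},
  {"travel": [-0.05, 0, 0], "spin": 0, "hand": -1},
  {"travel": [-0.05, 0, 0], "spin": 0, "hand": -1},
  {"travel": [-0.05, 0, 0], "spin": 0, "hand": -1},
  {"travel": [-0.05, 0, 0], "spin": 0, "hand": -1},
  {"travel": [-0.05, 0, 0], "spin": 0, "hand": -1},
  {"travel": [-0.04, 0, 0], "spin": 0, "hand": -1},
  {"travel": [-0.03, 0, 0], "spin": 0, "hand": -1},
  {"travel": [-0.02, 0, 0], "spin": 0, "hand": -1},
])

```text
clock: 14.27
tcp_pos: [0.5518, 0.1062, 0.0613]
tool_rot: [-180.0, -0.1, -171.9]
wrist_force: [-5.8, -0.6, 4.5]
finger_gap: 0.0004
gripper_force: 2.8
```

Request:
carry_out([
  {"travel": [-0.015, 0, 0], "spin": 0, "hand": -1},
  {"travel": [-0.015, 0, 0], "spin": 0, "hand": -1},
  {"travel": [-0.015, 0, 0], "spin": 0, "hand": -1},
  {"travel": [-0.015, 0, 0], "spin": 0, "hand": -1},
  {"travel": [-0.015, 0, 0], "spin": 0, "hand": -1},
  {"travel": [-0.015, 0, 0], "spin": 0, "hand": -1},
])

```text
clock: 14.77
tcp_pos: [0.5552, 0.1067, 0.0613]
tool_rot: [-180.0, -0.2, -171.9]
wrist_force: [-5.5, -0.9, 4.9]
finger_gap: 0.0004
gripper_force: 2.8
```

Request:
carry_out([
  {"travel": [-0.01, 0, 0], "spin": 0, "hand": -1},
  {"travel": [-0.01, 0, 0], "spin": 0, "hand": -1},
  {"travel": [-0.01, 0, 0], "spin": 0, "hand": -1},
  {"travel": [-0.01, 0, 0], "spin": 0, "hand": -1},
])

```text
clock: 15.1
tcp_pos: [0.5568, 0.1069, 0.0613]
tool_rot: [-180.0, -0.2, -171.9]
wrist_force: [-5.8, 0.1, 4.0]
finger_gap: 0.0005
gripper_force: 2.8
```

Request:
carry_out([
  {"travel": [-0.01, 0, 0], "spin": 0, "hand": -1},
  {"travel": [-0.01, 0, 0], "spin": 0, "hand": -1},
  {"travel": [-0.01, 0, 0], "spin": 0, "hand": -1},
  {"travel": [-0.01, 0, 0], "spin": 0, "hand": -1},
])

```text
clock: 15.43
tcp_pos: [0.5582, 0.1072, 0.0613]
tool_rot: [-180.0, -0.2, -171.9]
wrist_force: [-6.0, 0.6, 5.7]
finger_gap: 0.0008
gripper_force: 3.0
```

Request:
carry_out([
  {"travel": [-0.01, 0, 0], "spin": 0, "hand": -1},
  {"travel": [-0.01, 0, 0], "spin": 0, "hand": -1},
  {"travel": [-0.01, 0, 0], "spin": 0, "hand": -1},
  {"travel": [-0.01, 0, 0], "spin": 0, "hand": -1},
])

```text
clock: 15.77
tcp_pos: [0.5585, 0.1072, 0.0612]
tool_rot: [-180.0, -0.3, -171.9]
wrist_force: [-10.0, 0.1, 8.8]
finger_gap: 0.0006
gripper_force: 5.3
```

Request:
carry_out([
  {"travel": [-0.01, 0, 0], "spin": 0, "hand": -1},
  {"travel": [-0.005, 0, 0], "spin": 0, "hand": -1},
  {"travel": [0, 0, 0], "spin": 0, "hand": -1},
  {"travel": [0, 0, 0], "spin": 0, "hand": -1},
  {"travel": [0, 0, 0], "spin": 0, "hand": -1},
  {"travel": [0, 0, 0], "spin": 0, "hand": -1},
  {"travel": [0, 0, 0], "spin": 0, "hand": -1},
  {"travel": [0, 0, 0], "spin": 0, "hand": -1},
])

```text
clock: 16.43
tcp_pos: [0.5585, 0.1072, 0.0612]
tool_rot: [-180.0, -0.4, -171.9]
wrist_force: [-10.9, -1.3, 10.4]
finger_gap: 0.0002
gripper_force: 5.6
```

Run:
```python
from h import *
s=snap('side','s5')
x0,y0,w,h=240,140,120,90
a=cv2.resize(s[y0:y0+h,x0:x0+w],(800,600),interpolation=cv2.INTER_CUBIC)
cv2.imwrite('pics/c5.png',a[:,:,::-1]);p=read_state();print(p['tcp_pos'],p['wrist_force'])
```

```text
[0.5585099  0.1071729  0.06119139] [-11.13272727  -0.47535646   9.35559142]
```

View pics/c5.png

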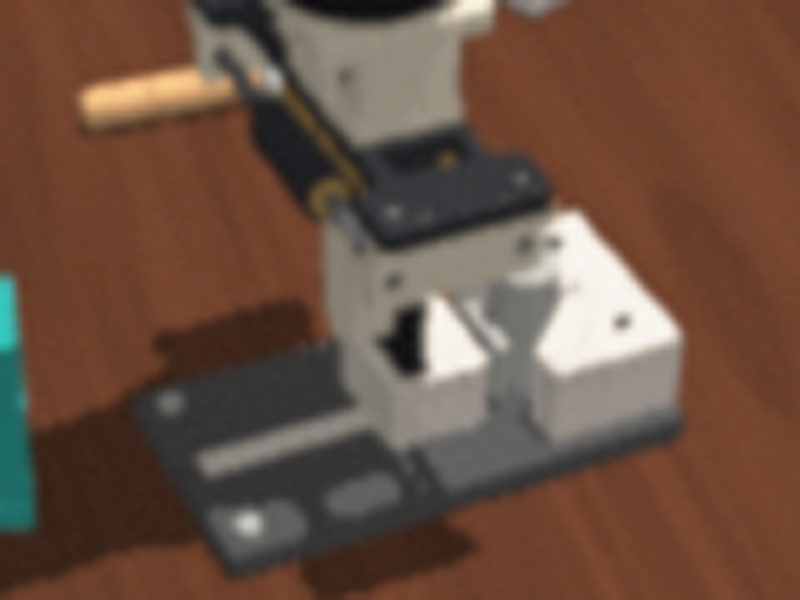

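The bar is in the V, pressed by the pad (crop (515,340)), and the wrist reads about 11 N, a squeeze of roughly 5.5 N. I'll back off slowly and check.

Request:
carry_out([
  {"travel": [0.02, 0, 0], "spin": 0, "hand": -1},
  {"travel": [0.02, 0, 0], "spin": 0, "hand": -1},
  {"travel": [0.04, 0, 0], "spin": 0, "hand": -1},
  {"travel": [0.1, 0, 0], "spin": 0, "hand": -1},
  {"travel": [0.3, 0, 0], "spin": 0, "hand": -1},
  {"travel": [0.3, 0, 0], "spin": 0, "hand": -1},
  {"travel": [0, 0, -0.6], "spin": 0, "hand": -1},
  {"travel": [0, 0, -0.8], "spin": 0, "hand": -1},
  {"travel": [0.7, 0, -0.5], "spin": 0, "hand": -1},
  {"travel": [0.7, 0, 0], "spin": 0, "hand": -1},
  {"travel": [0, 0, 0], "spin": 0, "hand": -1},
  {"travel": [0, 0, 0], "spin": 0, "hand": -1},
])

```text
clock: 17.48
tcp_pos: [0.4753, 0.0953, 0.1381]
tool_rot: [180.0, 0.1, -171.9]
wrist_force: [-0.6, 0.3, 0.1]
finger_gap: 0.0005
gripper_force: 0.0
```

Run:
```python
from h import *
s=snap('side','s6');t=snap('top','t6')
a=cv2.resize(s[145:225,265:355],(675,600),interpolation=cv2.INTER_CUBIC)
cv2.imwrite('pics/c6.png',a[:,:,::-1])
m=lambda q,z:proj('side',[q[0],q[1],z])
q=(m((.63392,.11744),.075)-[265,145])*7.5;print('seat top in crop',q)
```

```text
seat top in crop [398.86755838 254.27046587]
```

View pics/c6.png

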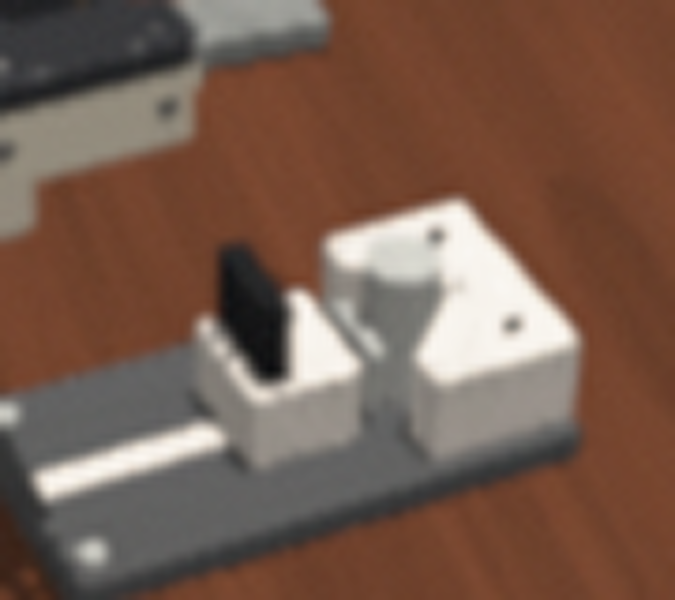

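The bar is upright in the V with its top at crop (403,260), within a pixel of the predicted seat (399,254). The pad is against it and the hand is clear, so I'll hand in.

```bash
python3 -c "
from h import *
print(finish_job())"
```

```text
the job is handed in; nothing more can be done
None
```

The thick bar stands upright in the V of the small grey vice, within about a pixel of the predicted seat; the clamp squeezed it at about 5.5 N by my estimate, the hand was withdrawn, and the job is handed in, but the pinch left after letting go was not measured and no verdict came back.

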